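Peel the top drip tray off the stack and hold it under the pump's spout

TASK

The blue drip tray on top of the stack clings to the grey ones: take it by its yellow corner lug and peel it off by lifting that corner first, while the opposite corner still sits in the stack, leaving the grey stack standing where it is and every other thing on the bench undisturbed. Then hold the tray under the pump's drain spout, roughly level, its middle below the spout and its rim about 4 cm below the tip, touching nothing but your gripper. Finish while holding it there, still; do not put it down or let go.

Things in the scene. Friction and masses are not known exactly. Their poses are not given: they have to be found in the camera images.
- tray: Blue rigid drip tray on top of the stack, 150 g. Origin: centre of underside; x along length, z up. Floor 150 x 100, rim 190 x 140, 35 deep, walls slope. Pads on the grey tray below cling inside its rim near all 4 corners, 3.5 to 5 N each, over the first 7 mm of lift: about 7 to 14 N at the lug peels it, straight up takes far more. Underside 50 above the table at the start.
- tray_lug (a point): Centre of the tray's yellow grip lug, the part made for gripping: upright fin 10 thick, 32 long outwards, top 26 above the rim. It points out from the tray's (-x,-y) corner, heading 216.4 degrees in the tray's frame; this point is at (-114.3, -84.2, 46) there. Free space beside both broad faces.
- tray_far (a point): The rim corner of the blue tray diagonally opposite the lug, at (95, 70, 35) in the tray's frame.
- stack: The rest of the stack: three grey trays fused together on a dark steel base plate 210 x 160 x 8, 2.6 kg, loose on the table. Origin: centre of the underside; axes parallel to the blue tray's at the start; topmost grey rim 71 high. The blue tray's underside sits 50 above this origin.
- pump: Grey and blue hydraulic pump unit fixed on the table, 245 high. Origin: on the table straight below the spout tip; +x points from the spout to the housing. The housing begins 160 behind the tip (x = 0.16) and is 190 wide; only the steel spout pipe (18 thick, its middle 225 high) reaches over the free space in front of it.
- spout_tip (a point): Mouth of the pump's drain spout, brass ring 24 across, opening straight down, 205 above the table.
- filter: Bystander: white oil filter standing, diameter 72, height 74 (mm). Origin: its underside centre.
- screwdriver: Bystander: screwdriver with red handle, lying (length along its x).
- bearing: Bystander: steel bearing ring lying flat, diameter 52, height 16 (mm). Origin: its underside centre.
- oil_bottle: Bystander: black oil bottle with red label, yellow cap, diameter 68, height 190 (mm). Origin: its underside centre.
- mug: Bystander: blue ceramic mug, diameter 80, height 90 (mm). Origin: its underside centre.
- spray_can: Bystander: orange and white spray can, diameter 56, height 170 (mm). Origin: its underside centre.
- bolt_bin: Bystander: small open red plastic bin, 110 x 90 x 50 (mm). Origin: its underside centre.

How it is judged (in metres and radians):
On the way:
1. the lug corner is lifted at least 15 mm while the opposite corner has risen less than 7 mm in the stack (z of tray_lug in the frame of stack above 0.111 m and z of tray_far in the frame of stack below 0.092 m and horizontal distance between tray_far and stack below 0.14 m), for 0.1 s.
At the end, for the whole second after the job is handed in: The gripper holds the blue tray still, within 15 degrees of level, its middle within 40 mm sideways of the spout tip, its floor 45 to 115 mm below the tip and over 60 mm above the table, touching no other thing; the grey stack is upright within 30 mm of its place (horizontal distance between spout_tip and tray below 0.04 m and z of spout_tip in the frame of tray between 0.045 and 0.115 m and height (world z) of tray above 0.06 m and angle between tray's own z axis and vertical below 0.26 rad and contact force between the fingers and tray above 1 N and contact force between tray and pump below 0.2 N and contact force between tray and stack below 0.2 N and contact force between tray and filter below 0.2 N and contact force between tray and screwdriver below 0.2 N and contact force between tray and bearing below 0.2 N and contact force between tray and oil_bottle below 0.2 N and contact force between tray and mug below 0.2 N and contact force between tray and spray_can below 0.2 N and contact force between tray and bolt_bin below 0.2 N and linear speed of tray below 0.03 m/s and angular speed of tray below 0.2 rad/s and distance of stack from where it was at the start of the episode below 0.03 m and angle between stack's own z axis and vertical below 0.05 rad); the arm keeps its last pose, push and grip.
It fails at once if the grey stack is dragged more than 30 mm or tipped (distance of stack from where it was at the start of the episode above 0.03 m or angle between stack's own z axis and vertical above 0.15 rad).
It fails at once if a bystander is pushed more than 30 mm (distance of any of filter, screwdriver, bearing, oil_bottle, mug, spray_can, bolt_bin from where it was at the start of the episode above 0.03 m).
It fails at once if an upright bystander is tipped over (angle between any of filter, bearing, oil_bottle, mug, spray_can, bolt_bin's own z axis and vertical above 0.5 rad).
It also fails if it takes over 45 s, if anything falls off the work surface, if the arm or the gripper's body presses on something with over 40 N, if the wrist force passes 120 N, or if a joint passes its speed limit or range.

ROBOT

A 6-joint arm with a two-finger parallel gripper is mounted at the origin on the work surface. World frame = base frame: x ahead of the robot, y to its left, z up, the work surface at z = 0. Lengths are in m, angles in degrees, forces in N, time in s.
With the tool pointing down it reaches from about 0.25 to 0.725 m from the base axis. Payload 9.7 kg.
Tool frame: the origin (TCP) lies where the fingers leave the gripper's body, on its centre line; the fingertips stand 73 mm ahead of it and the grasp point (between the pads) lies 54 mm ahead of it; y points along the fingers, x is the direction in which the jaws open and shut, and the axes are right-handed (so a half turn about y gives the same grasp; the last joint's range is limited). The gripper opens to 85 mm and grips with 20 to 120 N. Pads are 22 mm wide; open, the fingers measure 114 mm over their backs; the gripper's body (76 mm by 85 mm) begins 54 mm behind the grasp point. The pads swing forward as they close: fully open they stand 13 mm farther back than shut.
Start: joints at [-63.14, 4.979, 10.078, 95.1, 0, 90], TCP at [0.248, -0.491, 0.304] pointing down, gripper open.
Joint ranges: [-179.16, 179.16], [-48.56, 103.87], [-65.8, 70.77], [-126.05, 130.52], [-82.76, 87.17], [-180, 180]. Speed limits (degrees/s): [127.2, 127.2, 147.25, 180, 180, 180].

INTERFACE

Orientations are given as [roll, pitch, yaw] about the fixed x, y, z axes, in that order (R = Rz(yaw) Ry(pitch) Rx(roll)).
In Python, from workcell import sensors, imaging, bot, models gives the robot as it stands.
- The arm moves only by the tool arm_command, never from a script. Its argument "rows" is one flat list of numbers, 7 for each row, row after row: the shift along the tool's x, y, z in cm, then the turn, a rotation vector about the tool's x, y, z in degrees, then the gripper's target within -1 to 1 (fully open at 1, half-way at 0, shut at -1). A call has 1 to 12 rows; each row is the pose to reach, as a shift and turn from the pose commanded when the call began, along the tool's axes at that moment; what a row does not reach only later rows make up. A row lasts 1/12 s, in which the tool goes at most 41.7 mm and 7.16 degrees, less where a joint would pass 70% of its speed; a pose out of reach is approached as far as the arm can. A call with a gripper value outside its range is refused whole. The fingers move at their own pace and stop on an object; "force" is the grip in N (left out, the last holds). Time passes only in rows, so rows that repeat a pose let the fingers close. It gives the time, the measured TCP pose, the force and the opening at its end, in the units of the state.
- sensors.get_obs(): the state, without advancing time (a new reading comes with each control period).
- imaging.camera(name): name is "scene" or "top" or "wrist"; returns a dict with "pixels" (480x640x3 uint8, blue, green, red), "z_map" (480x640 float32, m along the optical axis (not along the pixel's ray), 0 where there is no reading), "camera_matrix" (3x3 intrinsics, pixels), "world_from_camera" (4x4, takes a point from camera to world coordinates). Camera axes: x right, y up, looking along -z (the intrinsics and any distortion apply to the point x, -y, -z); pixel columns grow to the right and rows downward; lengths in m; the calibration is good to about 2 mm. The wrist camera is an equidistant fisheye: a pixel r from the principal point sees the ray r / f radians off the axis. A picture is of the moment at which its call begins.
- bot.job_done(): hands the job in, once; it reports no verdict.
Trained networks look in the newest picture that a camera, given by its name, has taken for a name from the list of things; names that differ only in an ending like _2 or _b are one class to them, and where a whole thing is asked for, a point or a joint stands for the part that bears it (a point fixed in the world has none). Each returns a list of dicts, best first, with "conf" (0 to 1); they miss things now and then, are a little off and sometimes report something else, mostly with a low value. They report only what shows in the picture. A call takes as long as a camera call.
- models.search_frame(thing, camera): "extent" ([centre column, centre row, width, height] in pixels, round what is visible of it).
- models.spot_point(thing, camera): "location" ([column, row] in pixels: a listed point, or the origin of a listed thing).
The state is a dict: "time": time; "q": joint angles; "qd": joint speeds; "joint_efforts": joint torques, N m; "ee_pos": TCP position; "tcp_rot": TCP orientation; "wrist_force": force on the tool from outside, world axes, zero at the start; "torque": the same for the moment, N m; "opening": finger opening in m.
Only numpy, scipy, OpenCV 4.12 (cv2) and the standard library are available. Lean on these libraries where they do the work, as an engineer would, in place of code of your own. Each camera call takes 0.05 s, during which the arm holds its last target.

## Working session

There is one attempt and no reset: what is moved stays moved. The work goes in short steps, Python scripts to look and compute and a tool call to move; the robot and the scene stay as the last step left them, time stands still between calls to the robot, and variables do not carry over. Pictures are saved under pics/ and viewed, and the job is handed in when it is done.

Besides the shell and the picture viewer there is one more tool, called after "Emit:" in YAML: its name, and indented under it one key for each argument. arm_command: Moves the arm, as the interface text tells. Its arguments: {"type":"object","properties":{"rows":{"type":"array","items":{"type":"number"}},"force":{"type":"number"}},"required":["rows"]}

```bash
mkdir -p pics; cat > h.py <<'E'
import numpy as np, cv2
from scipy.spatial.transform import Rotation as R
from workcell import sensors, imaging, bot, models
def px2w(c,u,v,z=None,plane=None):
    K=c["camera_matrix"];T=c["world_from_camera"]
    d=np.array([(u-K[0,2])/K[0,0],-(v-K[1,2])/K[1,1],-1.0])
    if plane is not None:
        w=T[:3,:3]@d; s=(plane-T[2,3])/w[2]; return T[:3,3]+s*w
    if z is None: z=c["z_map"][int(round(v)),int(round(u))]
    return T[:3,:3]@(d*z)+T[:3,3]
def cloud(c):
    K=c["camera_matrix"];T=c["world_from_camera"];z=c["z_map"]
    v,u=np.mgrid[:480,:640]
    P=np.stack([(u-K[0,2])/K[0,0]*z,-(v-K[1,2])/K[1,1]*z,-z],-1)
    return P@T[:3,:3].T+T[:3,3]
E
python3 - <<'E'
from h import *
print(sensors.get_obs())
for n in ["scene","top"]:
    c=imaging.camera(n); cv2.imwrite(f"pics/{n}0.png",c["pixels"]); print(n,c["camera_matrix"].round(1).tolist(),c["world_from_camera"].round(3).tolist())
    for t in ["tray","tray_lug","tray_far","stack","pump","spout_tip","filter","screwdriver","bearing","oil_bottle","mug","spray_can","bolt_bin"]:
        r=models.spot_point(t,n)[:1]
        for k in r:
            u,v=k["location"]; print(t,round(k["conf"],2),np.round([u,v]),px2w(c,min(max(u,0),639),min(max(v,0),479)).round(3))
E
```

```text
{'time': 0.0, 'q': array([-6.31423152e+01,  5.00930080e+00,  1.00346349e+01,  9.50995095e+01,
       -3.42160479e-04,  9.00015606e+01]), 'qd': array([ 0.09503586, -0.0205279 ,  0.03301739, -0.05396232, -0.12653866,
        0.02744951]), 'joint_efforts': array([ 6.72602109e-04, -5.20387352e+01,  4.64806867e+01,  1.62202085e-02,
        1.42040517e-05, -1.27273978e-06]), 'ee_pos': array([ 0.24841412, -0.49055137,  0.30320189]), 'tcp_rot': array([-9.00003442e+01,  7.41753720e-02, -6.31438758e+01]), 'wrist_force': array([-0.02749858, -0.07939961,  0.00851463]), 'torque': array([ 0.00409777, -0.04025219,  0.04026628]), 'opening': 0.08541857711248656}
scene [[546.1, 0.0, 314.7], [0.0, 546.1, 238.9], [0.0, 0.0, 1.0]] [[-0.671, -0.52, 0.529, 1.253], [0.742, -0.471, 0.477, 0.619], [0.001, 0.712, 0.702, 1.033], [0.0, 0.0, 0.0, 1.0]]
tray 0.66 [368. 306.] [0.593 0.188 0.052]
tray_lug 0.91 [382. 246.] [0.468 0.127 0.111]
tray_far 0.73 [363. 338.] [0.68  0.241 0.069]
stack 0.58 [370. 319.] [0.622 0.214 0.054]
spout_tip 0.7 [233. 180.] [ 0.617 -0.218  0.215]
filter 0.61 [368. 316.] [0.618 0.206 0.
[... 233 characters left out ...]
5  0.047]
top [[452.3, 0.0, 323.8], [0.0, 452.3, 235.3], [0.0, 0.0, 1.0]] [[0.119, 0.969, -0.218, 0.345], [-0.993, 0.116, -0.023, -0.016], [0.003, 0.22, 0.976, 1.375], [0.0, 0.0, 0.0, 1.0]]
tray 0.95 [265. 244.] [0.593 0.186 0.054]
tray_lug 0.55 [275. 295.] [0.453 0.14  0.003]
tray_far 0.96 [249. 206.] [0.718 0.26  0.009]
spout_tip 0.91 [408. 248.] [ 0.643 -0.247 -0.002]
filter 0.62 [324. 246.] [0.605 0.011 0.077]
screwdriver 0.56 [320. 296.] [ 0.466  0.005 -0.001]
bearing 0.5 [325. 199.] [0.767 0.027 0.009]
oil_bottle 0.75 [177. 239.] [0.57  0.434 0.097]
mug 0.78 [193. 286.] [0.449 0.39  0.008]
spray_can 0.74 [475. 275.] [ 0.574 -0.436  0.065]
bolt_bin 0.6 [457. 314.] [ 0.46  -0.406  0.006]
```

View pics/scene0.png

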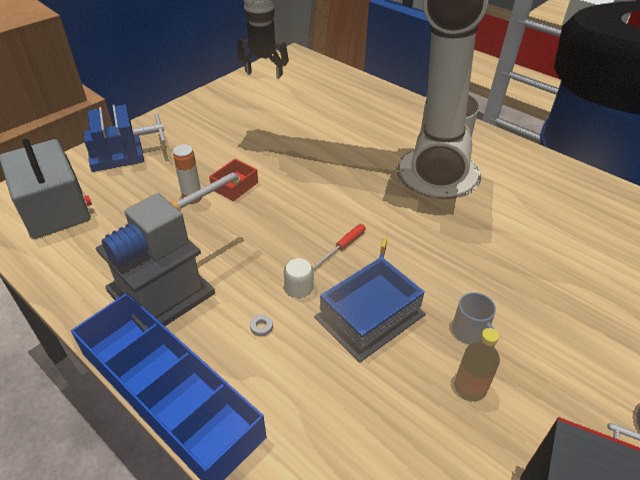

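View pics/top0.png

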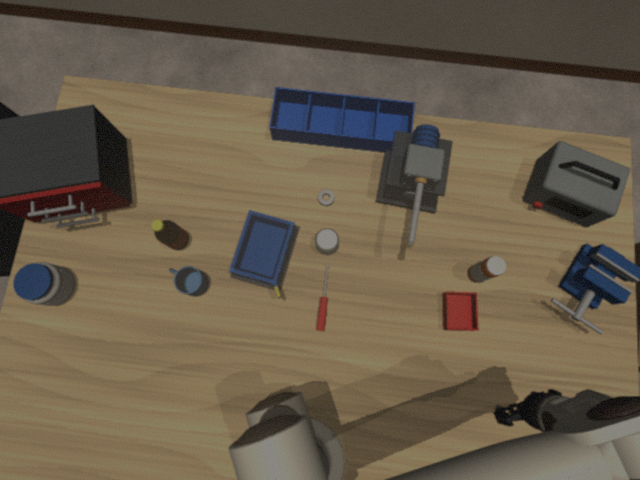

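```bash
python3 - <<'E'
from h import *
a=imaging.camera("top");b=imaging.camera("scene")
A=cv2.resize(a["pixels"][200:310,215:340],None,fx=6,fy=6,interpolation=cv2.INTER_CUBIC)[:600,:750]
B=cv2.resize(b["pixels"][225:360,310:430],None,fx=4.4,fy=4.4,interpolation=cv2.INTER_CUBIC)
C=cv2.resize(b["pixels"][140:230,150:270],None,fx=6,fy=6,interpolation=cv2.INTER_CUBIC)
D=cv2.resize(a["pixels"][150:260,370:470],None,fx=5,fy=5,interpolation=cv2.INTER_CUBIC)
for n,i in zip("ABCD",(A,B,C,D)): cv2.imwrite(f"pics/z{n}.png",i)
for n,c in (("top",a),("scene",b)):
    P=cloud(c); g=c["pixels"]; h=cv2.cvtColor(g,cv2.COLOR_BGR2HSV)
    yel=(h[...,0]>18)&(h[...,0]<32)&(h[...,1]>170)&(P[...,2]>.06)&(P[...,2]<.14)&(abs(P[...,0]-.46)<.06)&(abs(P[...,1]-.13)<.06)
    print(n,"lug",yel.sum(),P[yel].round(3)[:12].tolist(), P[yel].mean(0))
    blue=(h[...,0]>100)&(h[...,0]<130)&(h[...,1]>120)&(P[...,2]>.05)&(P[...,2]<.1)&(abs(P[...,0]-.59)<.15)&(abs(P[...,1]-.19)<.12)
    print(P[blue].min(0),P[blue].max(0),cv2.minAreaRect(P[blue][:,:2].astype(np.float32)))
    rim=blue&(P[...,2]>.078); print("rim",rim.sum(),cv2.minAreaRect(P[rim][:,:2].astype(np.float32)))
    # spout
    s=(P[...,2]>.17)&(P[...,2]<.245)&(abs(P[...,1]+.25)<.08)&(P[...,0]>.5)&(P[...,0]<.85)
    Q=P[s]; Q=Q[np.argsort(Q[:,0])]; print("spout",len(Q),Q[:200:12].round(3).tolist())
E
```

```text
top lug 0 [] [nan nan nan]
[0.51565036 0.15035936 0.05048806] [0.62562229 0.23676802 0.05753017] ((0.5701544880867004, 0.1732092797756195), (0.07039003074169159, 0.10923489928245544), 44.78217315673828)
rim 0 ((0.0, 0.0), (0.0, 0.0), 0.0)
spout 1266 [[0.599, -0.21, 0.218], [0.604, -0.217, 0.224], [0.607, -0.209, 0.221], [0.61, -0.21, 0.231], [0.613, -0.205, 0.227], [0.616, -0.214, 0.232], [0.62, -0.209, 0.232], [0.624, -0.218, 0.235], [0.629, -0.206, 0.228], [0.633, -0.21, 0.234], [0.638, -0.223, 0.232], [0.643, -0.218, 0.232], [0.648, -0.219, 0.235], [0.652, -0.225, 0.23], [0.657, -0.217, 0.229], [0.661, -0.211, 0.231], [0.666, -0.218, 0.236]]
scene lug 13 [[0.444, 0.114, 0.111], [0.449, 0.117, 0.113], [0.447, 0.118, 0.112], [0.448, 0.122, 0.116], [0.455, 0.119, 0.112], [0.454, 0.121, 0.113], [0.449, 0.121, 0.109], [0.453, 0.123, 0.11], [0.459, 0.125, 0.113], [0.46, 0.128, 0.115], [0.464, 0.125, 0.113], [0.467, 0.125, 0.112]] [0.4546421  0.12203469 0.11224239]
[0.47098449 0.11201021 0.0500031 ] [0.68634918 0.26873268 0.09145473] ((0.5786397457122803, 0.18594563007354736), (0.14259138703346252, 0.19544914364814758), 80.6335220336914)
rim 662 ((0.5786397457122803, 0.18594563007354736), (0.14259138703346252, 0.19544914364814758), 80.6335220336914)
spout 1362 [[0.602, -0.212, 0.208], [0.609, -0.219, 0.23], [0.612, -0.222, 0.233], [0.615, -0.215, 0.235], [0.618, -0.21, 0.224], [0.62, -0.209, 0.214], [0.622, -0.211, 0.229], [0.624, -0.218, 0.238], [0.628, -0.222, 0.235], [0.632, -0.211, 0.229], [0.636, -0.21, 0.229], [0.64, -0.215, 0.235], [0.644, -0.225, 0.234], [0.649, -0.213, 0.229], [0.652, -0.212, 0.234], [0.657, -0.213, 0.237], [0.661, -0.214, 0.23]]<stdin>:11: RuntimeWarning: Mean of empty slice.
  ret = um.true_divide(
```

View pics/zA.png

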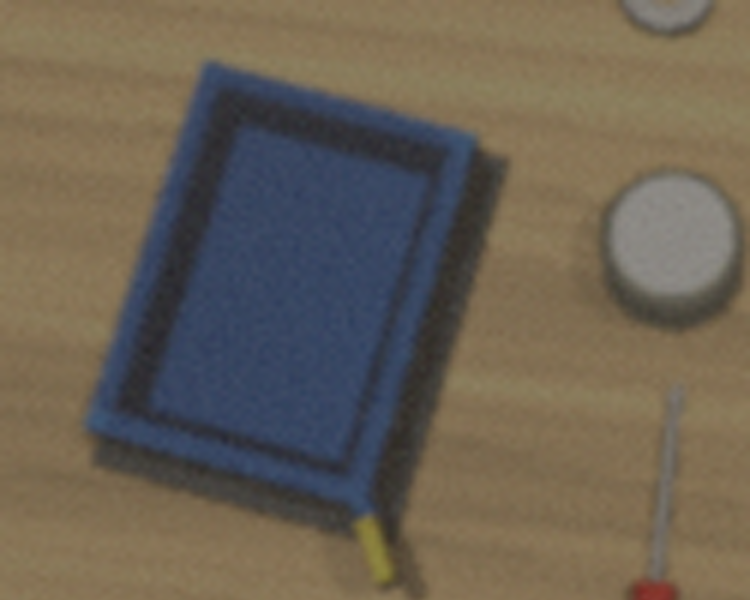

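View pics/zC.png

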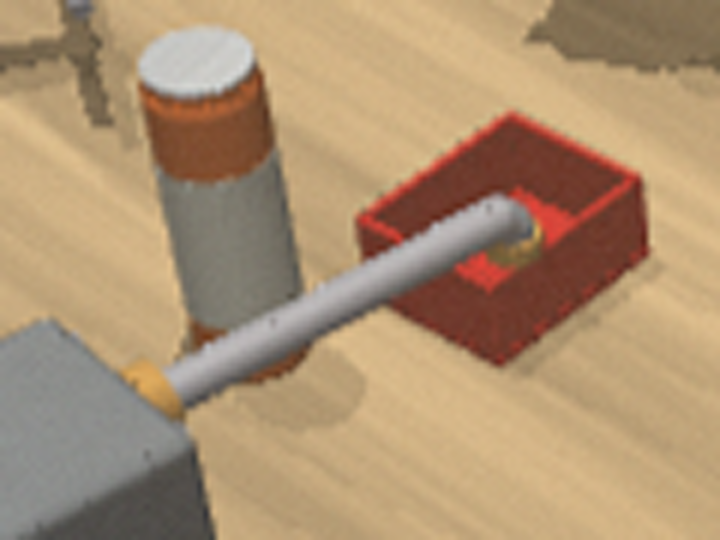

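View pics/zD.png

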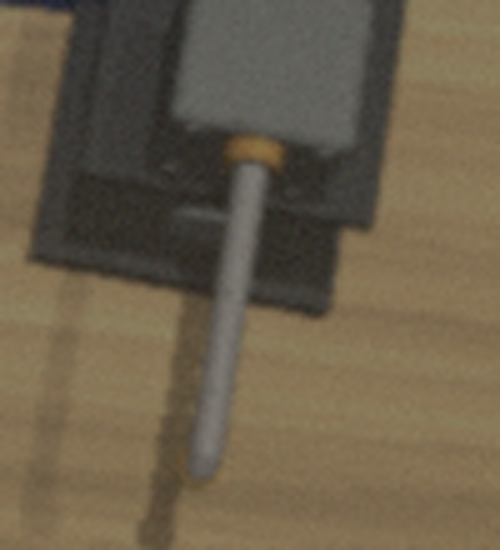

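View pics/zB.png

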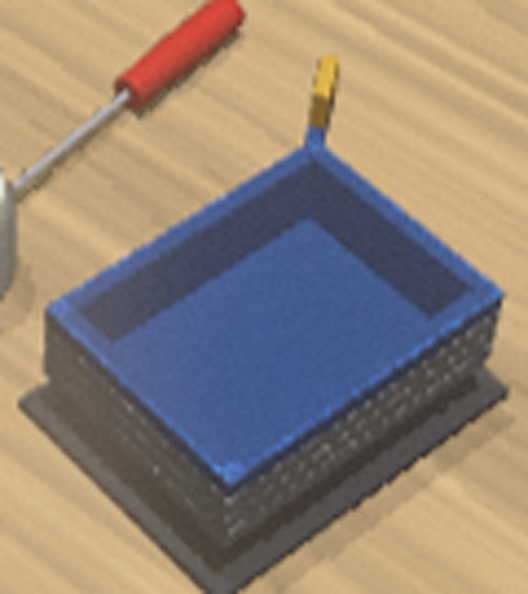

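```bash
python3 - <<'E'
from h import *
a=imaging.camera("top");b=imaging.camera("scene")
# tray-frame order: far(+,+), (+,-), lug(-,-), (-,+)
M=np.array([[95,70],[95,-70],[-95,-70],[-95,70]])/1e3
ta=np.array([[207,62],[475,135],[363,500],[92,430]])/6+[215,200]
tb=np.array([[235,488],[50,312],[315,148],[502,297]])/4.4+[310,225]
W=[]
for c,t in ((a,ta),(b,tb)):
    p=np.array([px2w(c,u,v,plane=.085)[:2] for u,v in t]); W.append(p); print(p.round(4).tolist())
    A=p-p.mean(0); th=np.arctan2((M[:,0]*A[:,1]-M[:,1]*A[:,0]).sum(),(M*A).sum()); print(p.mean(0),np.degrees(th))
    Rm=np.array([[np.cos(th),-np.sin(th)],[np.sin(th),np.cos(th)]]); print("lug",Rm@[-.1143,-.0842]+p.mean(0))
for c,l in ((a,[(370/6+215,517/6+200),(388/6+215,582/6+200)]),(b,[(330/4.4+310,60/4.4+225),(318/4.4+310,95/4.4+225)])):
    print("lugtop",[px2w(c,u,v,plane=.111).round(4).tolist() for u,v in l])
# spout
for c,(u,v) in ((a,(202/5+370,465/5+150)),(b,(513/6+150,232/6+140))): print("tip",px2w(c,u,v,plane=.22).round(4),px2w(c,u,v,plane=.205).round(4))
P=np.vstack([cloud(a).reshape(-1,3),cloud(b).reshape(-1,3)])
for x0 in np.arange(.59,.8,.015):
    q=P[(abs(P[:,0]-x0)<.0075)&(P[:,2]>.19)&(P[:,2]<.25)&(abs(P[:,1]+.23)<.05)]
    if len(q): print(x0.round(3),len(q),np.median(q,0).round(3),q[:,2].max().round(3),q[:,1].min().round(3),q[:,1].max().round(3))
# nearby obstacle boxes
for n,box in dict(filter=(.55,.66,-.04,.06),can=(.5,.66,-.52,-.36),bin=(.4,.56,-.46,-.28)).items():
    q=P[(P[:,0]>box[0])&(P[:,0]<box[1])&(P[:,1]>box[2])&(P[:,1]<box[3])&(P[:,2]>.035)&(P[:,2]<.19)]
    print(n,np.percentile(q,2,0).round(3),np.percentile(q,98,0).round(3))
E
```

```text
[[0.683, 0.2416], [0.662, 0.1055], [0.4781, 0.1346], [0.4959, 0.2679]]
[0.57976823 0.18737766] -8.390308671762046
lug [0.45440547 0.12075701]
[[0.6853, 0.2443], [0.6637, 0.1072], [0.4816, 0.1377], [0.5012, 0.272]]
[0.58294158 0.19031075] -8.899671534458239
lug [0.45699152 0.1248072 ]
lugtop [[0.468, 0.1272, 0.111], [0.4392, 0.1146, 0.111]]
lugtop [[0.4443, 0.1169, 0.111], [0.4702, 0.1283, 0.111]]
tip [ 0.6104 -0.2155  0.22  ] [ 0.6138 -0.2181  0.205 ]
tip [ 0.6155 -0.2114  0.22  ] [ 0.6037 -0.2268  0.205 ]
0.605 71 [ 0.607 -0.211  0.221] 0.234 -0.224 -0.202
0.62 116 [ 0.62  -0.212  0.23 ] 0.24 -0.225 -0.202
0.635 87 [ 0.635 -0.214  0.232] 0.237 -0.225 -0.206
0.65 79 [ 0.65  -0.216  0.232] 0.239 -0.227 -0.207
0.665 87 [ 0.665 -0.217  0.232] 0.238 -0.231 -0.209
0.68 86 [ 0.68  -0.218  0.232] 0.239 -0.229 -0.21
0.695 85 [ 0.695 -0.219  0.232] 0.238 -0.228 -0.211
0.71 86 [ 0.71  -0.22   0.233] 0.24 -0.231 -0.213
0.725 90 [ 0.725 -0.221  0.232] 0.239 -0.234 -0.213
0.74 88 [ 0.74  -0.222  0.232] 0.239 -0.233 -0.214
0.755 84 [ 0.755 -0.223  0.233] 0.239 -0.235 -0.216
0.77 114 [ 0.772 -0.225  0.233] 0.245 -0.24 -0.211
0.785 404 [ 0.787 -0.229  0.238] 0.25 -0.278 -0.18
0.8 499 [ 0.801 -0.216  0.245] 0.25 -0.279 -0.18
filter [ 0.594 -0.025  0.038] [0.659 0.037 0.079]
can [ 0.507 -0.478  0.038] [ 0.617 -0.367  0.174]
bin [ 0.412 -0.458  0.036] [ 0.525 -0.361  0.055]
```

Emit:
arm_command:
  rows: [-2,0,2,0,0,0,1,-5,0,5,0,0,0,1,-8,0,8,0,0,0,1,-11,0,11,0,0,0,1,-14,0,14,0,0,0,1,-17,0,17,0,0,0,1,-20,0,20,0,0,0,1,-23,0,23,0,0,0,1,-26,0,26,0,0,0,1,-29,0,29,0,0,0,1,-31,0,32,0,0,0,1,-33,0,34,0,0,0,1]

```text
time: 2.6
ee_pos: [0.4035, -0.0399, 0.3041]
tcp_rot: [-89.9, -0.0, -63.1]
wrist_force: [0.7, 0.6, 0.5]
opening: 0.0854
```

Emit:
arm_command:
  rows: [-3,0,3,0,0,0,1,-6,0,6,0,0,0,1,-9,0,9,0,0,0,1,-11,2,11,0,0,0,1,-12.4,4,12.2,0,0,0,1,-12.4,5,12.2,0,0,0,1,-12.4,5,12.2,0,0,0,1]

```text
time: 3.18
ee_pos: [0.4547, 0.1237, 0.2513]
tcp_rot: [-90.2, 0.0, -63.0]
wrist_force: [-1.0, -0.6, -0.5]
opening: 0.0854
```

```bash
python3 - <<'E'
from h import *
o=sensors.get_obs(); print(o["time"],o["ee_pos"],o["tcp_rot"],o["q"].round(1))
c=imaging.camera("wrist"); cv2.imwrite("pics/w1.png",c["pixels"]); print(c["camera_matrix"],c["world_from_camera"].round(3))
print(models.spot_point("tray_lug","wrist")[:2])
c=imaging.camera("scene"); cv2.imwrite("pics/s1.png",cv2.resize(c["pixels"][120:360,260:560],None,fx=2.4,fy=2.4))
E
```

```text
3.1833 [0.45473365 0.12368013 0.25134797] [-9.02378680e+01  4.14842882e-02 -6.30167310e+01] [ 15.2  -6.3  -7.   89.6  -0.  168.2]
[[371.64829954   0.         321.29229376]
 [  0.         371.64829954 236.76012698]
 [  0.           0.           1.        ]] [[ 0.454  0.859  0.238  0.514]
 [-0.891  0.438  0.12   0.153]
 [-0.002 -0.266  0.964  0.321]
 [ 0.     0.     0.     1.   ]]
[{'location': [320.7, 246.9], 'conf': 0.92}]
```

View pics/w1.png

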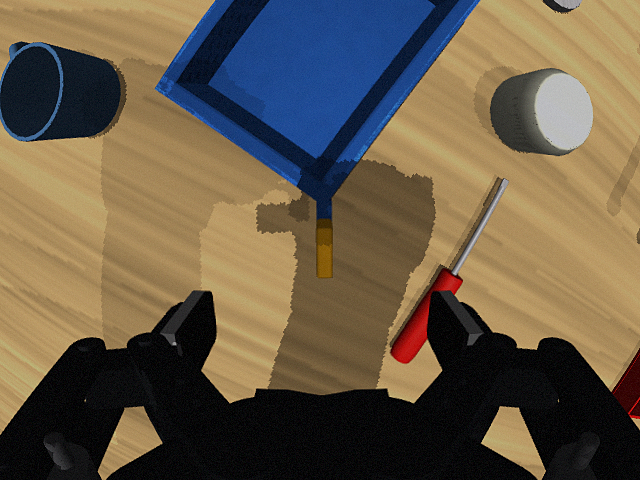

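View pics/s1.png

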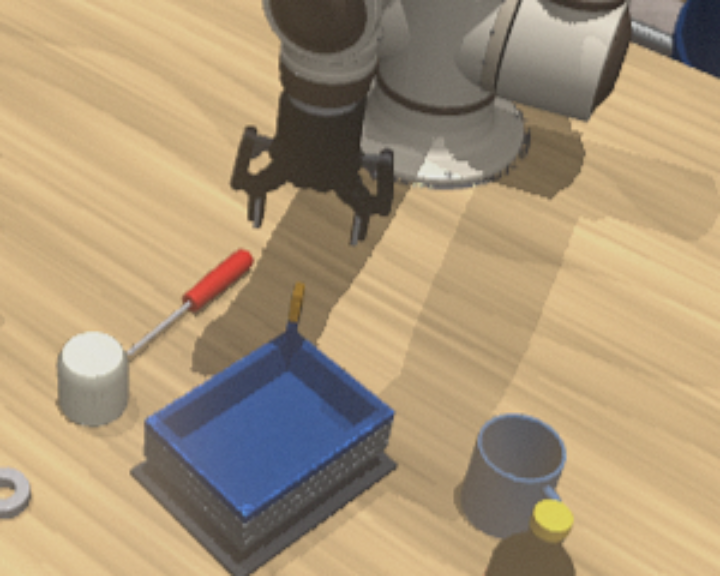

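```bash
cat >> h.py <<'E'
def fray(c,u,v,plane):
    K=c["camera_matrix"];T=c["world_from_camera"]
    x=(u-K[0,2])/K[0,0];y=(v-K[1,2])/K[0,0];r=np.hypot(x,y)+1e-9
    d=np.array([np.sin(r)*x/r,-np.sin(r)*y/r,-np.cos(r)]);w=T[:3,:3]@d
    return T[:3,3]+w*(plane-T[2,3])/w[2]
def fpt(c,u,v):
    K=c["camera_matrix"];T=c["world_from_camera"];z=c["z_map"][int(v),int(u)]
    x=(u-K[0,2])/K[0,0];y=(v-K[1,2])/K[0,0];r=np.hypot(x,y)+1e-9
    d=np.array([np.sin(r)*x/r,-np.sin(r)*y/r,-np.cos(r)])
    return T[:3,:3]@(d*(z/np.cos(r)))+T[:3,3]
E
python3 - <<'E'
from h import *
c=imaging.camera("wrist")
for u,v in ((317,277),(332,277),(317,222),(331,222)): print(fray(c,u,v,.111).round(4))
for u,v in ((324,270),(324,255),(324,240),(324,225)): print("d",fpt(c,u,v).round(4))
for u,v in ((322,190),(161,90)): print("corner",fray(c,u,v,.085).round(4))
print(sensors.get_obs()["ee_pos"])
E
```

```text
[0.4383 0.1162 0.111 ]
[0.4425 0.1079 0.111 ]
[0.4694 0.1318 0.111 ]
[0.4732 0.1244 0.111 ]
d [0.444  0.1142 0.1099]
d [0.4533 0.1189 0.112 ]
d [0.4619 0.1233 0.1127]
d [0.4681 0.1264 0.1035]
corner [0.4846 0.1361 0.085 ]
corner [0.4991 0.2654 0.085 ]
[0.45570585 0.12230265 0.25524595]
```

Emit:
arm_command:
  rows: [0.15,2,-0.1,0,0,0,1,0.15,4.5,-0.1,0,0,0,1,0.15,7,-0.1,0,0,0,1,0.15,9,-0.1,0,0,0,1,0.15,10.2,-0.1,0,0,0,1,0.15,10.5,-0.1,0,0,0,1,0.15,10.5,-0.1,0,0,0,1,0.15,10.5,-0.1,0,0,0,1]

```text
time: 4.05
ee_pos: [0.4559, 0.1212, 0.1504]
tcp_rot: [-89.9, -0.0, -63.2]
wrist_force: [0.7, -0.5, -0.4]
opening: 0.0856
```

```bash
python3 - <<'E'
from h import *
c=imaging.camera("wrist"); cv2.imwrite("pics/w2.png",c["pixels"]);o=sensors.get_obs(); print(o["ee_pos"],o["tcp_rot"],o["wrist_force"])
for u,v in ((324,270),): print("lugline",models.spot_point("tray_lug","wrist")[:1])
E
```

```text
[0.45602374 0.12129659 0.15055136] [-8.98716409e+01 -2.77624188e-02 -6.31606063e+01] [1.28562551 0.2507045  0.74465144]
lugline [{'location': [319.2, 321.9], 'conf': 0.88}]
```

View pics/w2.png

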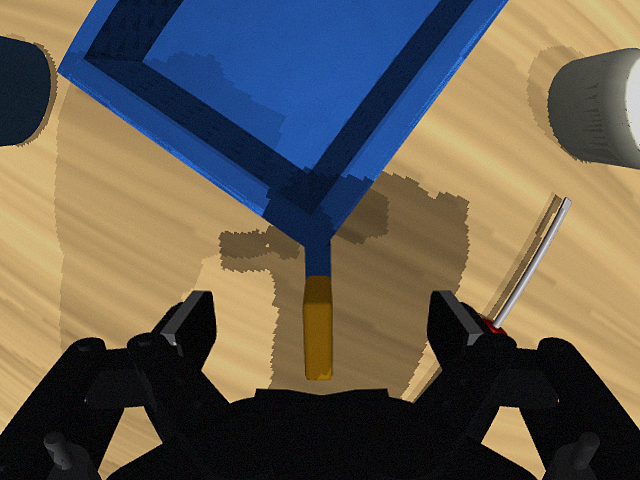

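Emit:
arm_command:
  rows: [0,0,0,0,0,0,0,0,0,0,0,0,0,-0.5,0,0,0,0,0,0,-1,0,0,0,0,0,0,-1,0,0,0,0,0,0,-1,0,0,0,0,0,0,-1,0,0,0,0,0,0,-1,0,0,0,0,0,0,-1,0,0,0,0,0,0,-1,0,0,0,0,0,0,-1]
  force: 110

```text
time: 4.98
ee_pos: [0.4552, 0.1214, 0.1491]
tcp_rot: [-90.0, 0.0, -63.1]
wrist_force: [-3.8, 1.3, 4.5]
opening: 0.0086
```

```bash
python3 - <<'E'
from h import *
c=imaging.camera("wrist"); cv2.imwrite("pics/w3.png",c["pixels"]);o=sensors.get_obs(); print(o["ee_pos"],o["tcp_rot"],o["wrist_force"],o["torque"],o["opening"])
E
```

```text
[0.45521572 0.12142033 0.14908862] [-8.99968550e+01  1.48782633e-02 -6.31159035e+01] [-4.31893001  1.04317541  5.24413447] [0.25919726 0.57299339 0.57414991] 0.008632794098253033
```

View pics/w3.png

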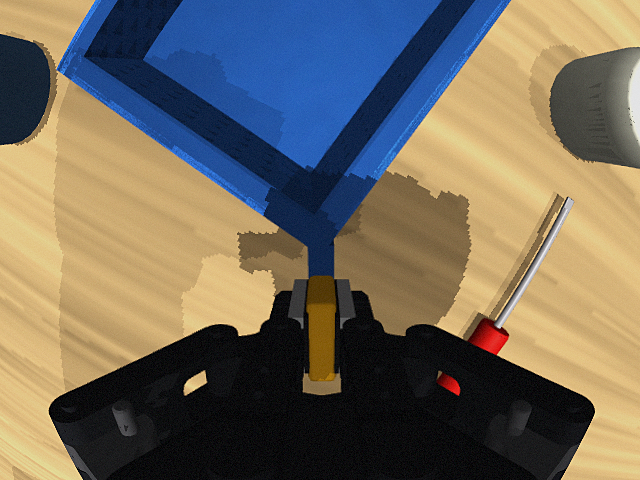

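Emit:
arm_command:
  rows: [0,-0.22,0.06,-0.5,0,0,-1,0,-0.45,0.12,-1,0,0,-1,0,-0.67,0.18,-1.5,0,0,-1,0,-0.9,0.25,-2,0,0,-1,0,-1.12,0.31,-2.5,0,0,-1,0,-1.35,0.38,-3,0,0,-1,0,-1.57,0.45,-3.5,0,0,-1,0,-1.8,0.52,-4,0,0,-1,0,-2.02,0.6,-4.5,0,0,-1,0,-2.24,0.67,-5,0,0,-1,0,-2.24,0.67,-5,0,0,-1,0,-2.24,0.67,-5,0,0,-1]

```text
time: 6.03
ee_pos: [0.4618, 0.1248, 0.1716]
tcp_rot: [-95.0, 0.0, -63.1]
wrist_force: [2.0, 5.9, -3.5]
opening: 0.0089
```

```bash
python3 - <<'E'
from h import *
c=imaging.camera("wrist"); cv2.imwrite("pics/w4.png",c["pixels"]);o=sensors.get_obs(); print(o["ee_pos"],o["tcp_rot"],o["wrist_force"],o["torque"],o["opening"])
c=imaging.camera("scene"); cv2.imwrite("pics/s4.png",cv2.resize(c["pixels"][180:380,280:500],None,fx=3,fy=3,interpolation=cv2.INTER_CUBIC))
P=cloud(c)
h=cv2.cvtColor(c["pixels"],cv2.COLOR_BGR2HSV)
b=(h[...,0]>100)&(h[...,0]<130)&(h[...,1]>120)&(P[...,2]>.04)&(P[...,2]<.13)&(abs(P[...,0]-.59)<.12)&(abs(P[...,1]-.19)<.1)
# floor plane fit
q=P[b]; f=q[(abs(q[:,0]-.58)<.05)&(abs(q[:,1]-.19)<.03)]
A=np.c_[f[:,:2]-[.581,.189],np.ones(len(f))]; s=np.linalg.lstsq(A,f[:,2],rcond=None)[0]
print("floor grad(deg)",np.degrees(s[:2]),"z",s[2],len(f))
for u,v in ((363,337),): print(px2w(c,u,v))
E
```

```text
[0.46173307 0.12477021 0.17159158] [-9.49821195e+01  2.73889943e-02 -6.30989182e+01] [ 1.85986696  6.02674562 -2.96160455] [ 1.05800154 -0.18433618  0.71998491] 0.008594880972789026
floor grad(deg) [-4.78890431 -2.24749195] z 0.06341430130165807 971
[0.68234844 0.24159742 0.07546202]
```

View pics/s4.png

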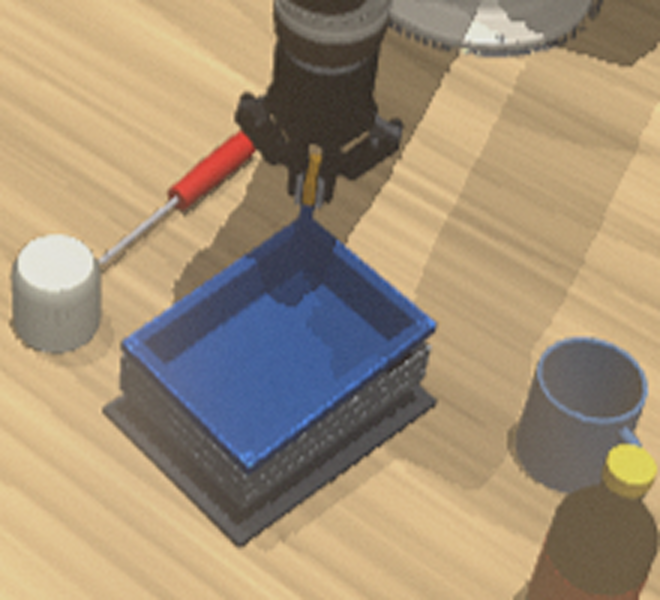

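View pics/w4.png

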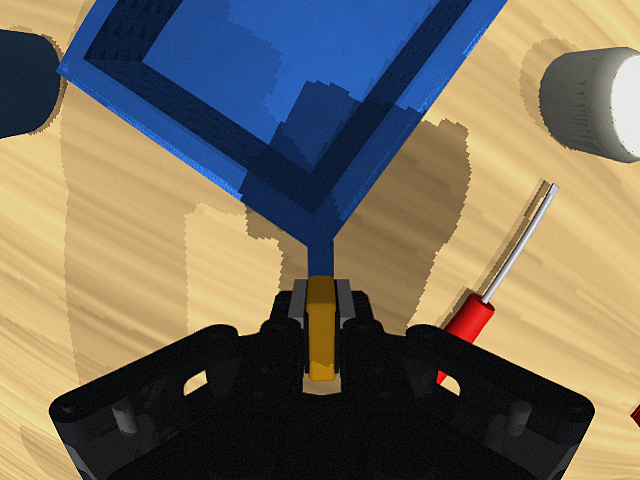

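Emit:
arm_command:
  rows: [0,-0.45,0.12,-1,0,0,-1,0,-0.91,0.24,-2,0,0,-1,0,-1.21,0.21,-2,0,0,-1,0,-1.51,0.19,-2,0,0,-1,0,-1.81,0.16,-2,0,0,-1,0,-2.11,0.14,-2,0,0,-1,0,-2.41,0.11,-2,0,0,-1,0,-2.71,0.08,-2,0,0,-1,0,-3.11,0.05,-2,0,0,-1,0,-3.51,0.02,-2,0,0,-1,0,-3.91,-0.02,-2,0,0,-1,0,-3.91,-0.02,-2,0,0,-1]

```text
time: 7.13
ee_pos: [0.4644, 0.1258, 0.2113]
tcp_rot: [-96.9, -0.0, -63.1]
wrist_force: [-0.3, -0.3, -1.5]
opening: 0.0082
```

```bash
cat > chk.py <<'E'
from h import *
import sys
n=sys.argv[1]; cx,cy=float(sys.argv[2]),float(sys.argv[3])
c=imaging.camera("wrist"); cv2.imwrite(f"pics/w{n}.png",c["pixels"]);o=sensors.get_obs(); print(o["time"],o["ee_pos"],o["tcp_rot"],o["wrist_force"],o["torque"],o["opening"],o["q"].round(1))
for cam in ("scene","top"):
    c=imaging.camera(cam)
    u0,v0,u1,v1=(120,100,500,385) if cam=="scene" else (200,120,520,360)
    cv2.imwrite(f"pics/{cam}{n}.png",cv2.resize(c["pixels"][v0:v1,u0:u1],None,fx=2.1,fy=2.1,interpolation=cv2.INTER_CUBIC))
    P=cloud(c);h=cv2.cvtColor(c["pixels"],cv2.COLOR_BGR2HSV)
    b=(h[...,0]>100)&(h[...,0]<130)&(h[...,1]>110)&(P[...,2]>.045)&(P[...,2]<.22)&(abs(P[...,0]-cx)<.16)&(abs(P[...,1]-cy)<.14)
    q=P[b]; f=q[(abs(q[:,0]-cx)<.045)&(abs(q[:,1]-cy)<.03)]
    A=np.c_[f[:,:2]-[cx,cy],np.ones(len(f))]; s=np.linalg.lstsq(A,f[:,2],rcond=None)[0]
    print(cam,"floor grad(deg)",np.degrees(np.arctan(s[:2])).round(2),"z",s[2].round(4),len(f),"rect",cv2.minAreaRect(q[:,:2].astype(np.float32)))
E
python3 chk.py 5 .585 .19
```

```text
7.1833 [0.46432873 0.12580626 0.21080117] [-9.69530182e+01 -1.17761730e-02 -6.31471242e+01] [ 1.05378276 -0.22641452 -2.08438794] [-0.04541719  0.03112598  0.0029513 ] 0.008796439165021444 [ 15.8   0.5  -5.2  91.2  -1.3 169. ]
scene floor grad(deg) [-6.4  -3.64] z 0.0978 933 rect ((0.5835415720939636, 0.18508431315422058), (0.1408592313528061, 0.19041763246059418), 80.29620361328125)
top floor grad(deg) [0. 0.] z 0.0 0 rect ((0.0, 0.0), (0.0, 0.0), 0.0)
```

View pics/scene5.png

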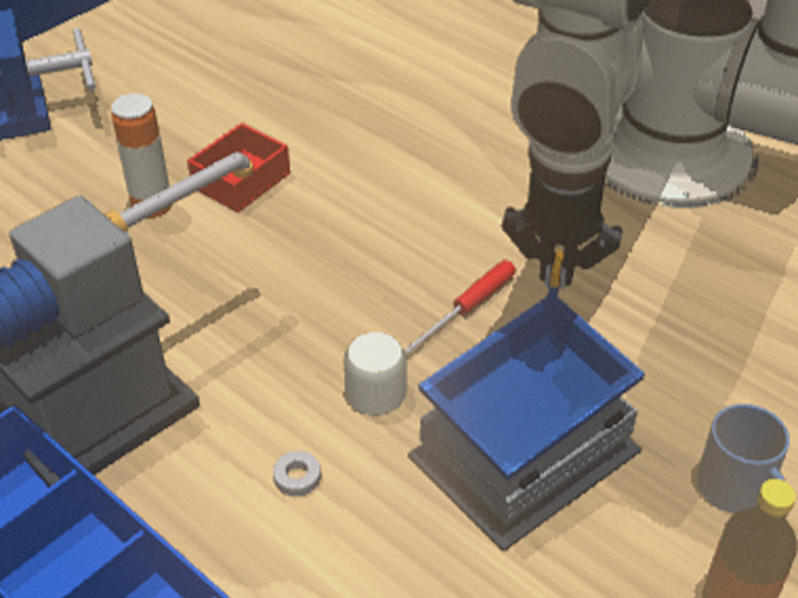

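Emit:
arm_command:
  rows: [0,-0.6,-0.07,0,0,0,-1,0,-1.3,-0.15,1.5,0,0,-1,0,-2,-0.24,3.5,0,0,-1,0,-2,-0.24,5.5,0,0,-1,0,-2,-0.24,7,0,0,-1,0,-2,-0.24,7,0,0,-1,0,-2,-0.24,7,0,0,-1]

```text
time: 7.87
ee_pos: [0.4639, 0.1256, 0.2308]
tcp_rot: [-90.0, -0.0, -63.1]
wrist_force: [-0.1, -0.1, -1.6]
opening: 0.0088
```

```bash
python3 chk.py 6 .59 .19
```

```text
7.9167 [0.46399326 0.12569882 0.23055061] [-9.00122439e+01 -3.68982413e-03 -6.31461896e+01] [-0.28324478  0.53359151 -2.76719316] [-0.0321607   0.1764192  -0.01220258] 0.008711511160175876 [ 15.2  -5.4  -8.3  87.   -0.  168.3]
scene floor grad(deg) [-0.06 -0.2 ] z 0.1349 872 rect ((0.5910758972167969, 0.18939024209976196), (0.1421971619129181, 0.19186264276504517), 80.73981475830078)
top floor grad(deg) [0.3  0.22] z 0.1366 1 rect ((0.650508463382721, 0.18314427137374878), (0.12715278565883636, 0.05615192651748657), 80.37732696533203)
```

Emit:
arm_command:
  rows: [0.9,0,-0.4,0,0,0,-1,2.7,0,-1.2,0,0,0,-1,5,0,-2.2,0,0,0,-1,7.5,0,-3.3,0,0,0,-1,10,0,-4.4,0,0,0,-1,12.5,0,-5.5,0,0,0,-1,15,0,-6.5,0,0,0,-1,17.5,0,-7.6,0,0,0,-1,19.5,0,-8.5,0,0,0,-1,21,0,-9.2,0,0,0,-1,22,0,-9.6,0,0,0,-1,22,0,-9.6,0,0,0,-1]

```text
time: 9.02
ee_pos: [0.4779, -0.1158, 0.23]
tcp_rot: [-90.0, 0.0, -63.3]
wrist_force: [0.1, -0.0, -1.0]
opening: 0.0091
```

```bash
python3 chk.py 7 .605 -.05
```

```text
9.0667 [ 0.47790245 -0.11470499  0.23009871] [-9.00329963e+01  2.92541594e-02 -6.32372540e+01] [-0.66769889  0.50865518 -1.08897213] [-0.10482082  0.11627733  0.00138706] 0.008547354889591541 [-13.5  -3.9  -7.   86.9   0.  139.7]
scene floor grad(deg) [ 0.05 -0.09] z 0.1347 640 rect ((0.6050864458084106, -0.04997342824935913), (0.14115478098392487, 0.192257359623909), 80.60297393798828)
top floor grad(deg) [0.16 0.18] z 0.1337 306 rect ((0.6035394072532654, -0.04688873142004013), (0.1315433233976364, 0.18277090787887573), 80.48133087158203)
```

View pics/scene7.png

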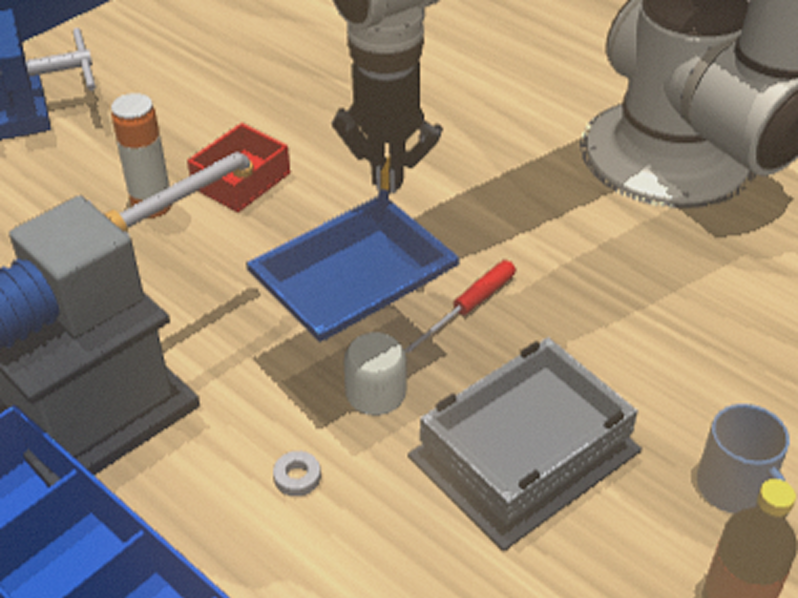

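Emit:
arm_command:
  rows: [1,0,-0.4,0,0,0,-1,3,0,-1.3,0,0,0,-1,5.5,0,-2.4,0,0,0,-1,8,0,-3.5,0,0,0,-1,10.5,0,-4.6,0,0,0,-1,12.5,0,-5.5,0,0,0,-1,14,0,-6.2,0,0,0,-1,15,0,-6.6,0,0,0,-1,15,0,-6.6,0,0,0,-1,15,0,-6.6,0,0,0,-1,15,0,-6.6,0,0,0,-1,15,0,-6.6,0,0,0,-1]

```text
time: 10.17
ee_pos: [0.487, -0.2765, 0.2306]
tcp_rot: [-90.0, 0.0, -63.1]
wrist_force: [0.6, 0.7, -1.6]
opening: 0.0086
```

```bash
python3 chk.py 8 .614 -.213; python3 - <<'E'
from h import *
c=imaging.camera("scene")
for t in ("spout_tip",):
    print(models.spot_point(t,"scene")[:1],models.spot_point("tray","scene")[:1])
P=cloud(c)
q=P[(P[...,2]>.06)&(P[...,2]<.08)&(abs(P[...,0]-.58)<.13)&(abs(P[...,1]-.19)<.1)]
print("stack rect",cv2.minAreaRect(q[:,:2].astype(np.float32)))
E
```

```text
10.2167 [ 0.48700137 -0.27654327  0.23058423] [-8.99908841e+01 -3.17556035e-03 -6.30678366e+01] [ 0.11887279  0.00705473 -2.10731719] [-0.12264823  0.17275801 -0.00984812] 0.008562819736444292 [-29.6   5.5   2.5  87.    0.  123.5]
scene floor grad(deg) [-0.23 -0.04] z 0.1356 427 rect ((0.61568284034729, -0.21029461920261383), (0.13921433687210083, 0.19009456038475037), 81.88790130615234)
top floor grad(deg) [-0.41 -0.06] z 0.1341 338 rect ((0.6121858954429626, -0.20941826701164246), (0.1331554651260376, 0.1852804720401764), 80.6552963256836)
[{'location': [232.7, 180.0], 'conf': 0.68}] [{'location': [239.4, 206.1], 'conf': 0.75}]
stack rect ((0.581276535987854, 0.1860191524028778), (0.14402922987937927, 0.1938907653093338), 81.12457275390625)
```

View pics/scene8.png

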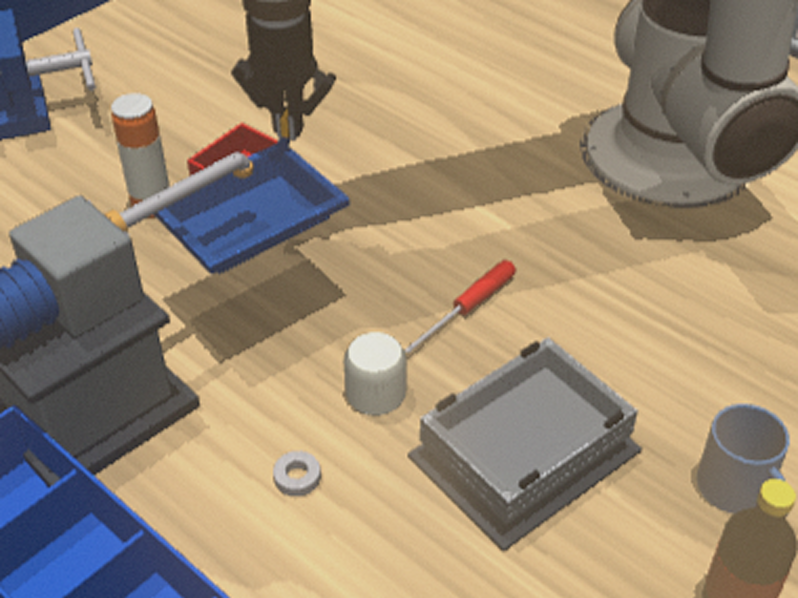

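View pics/top8.png

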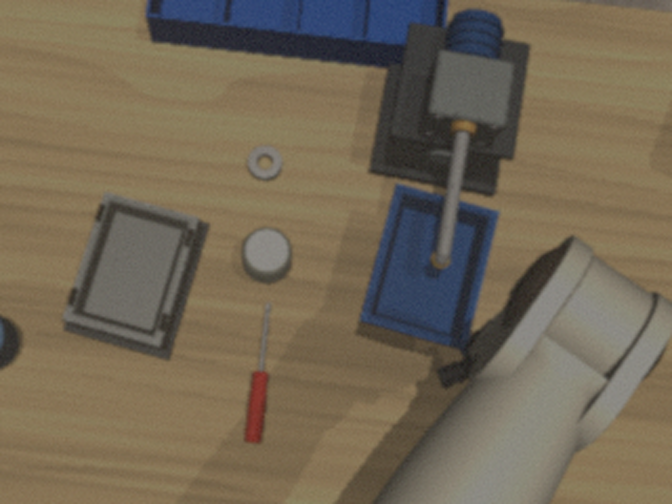

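View pics/w8.png

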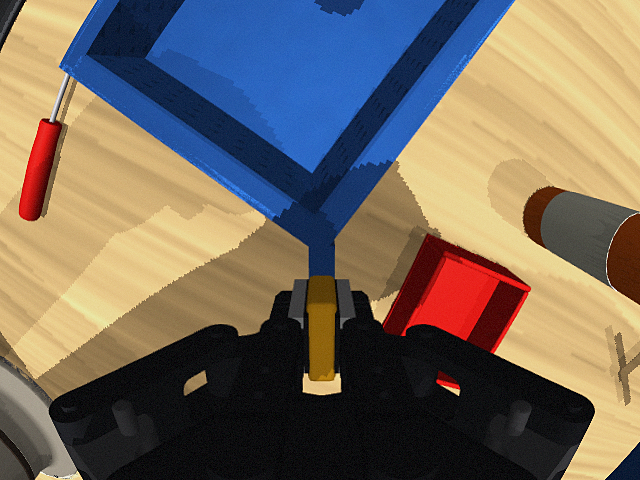

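```bash
python3 -c "
from h import *
o=sensors.get_obs(); print(o['ee_pos'],abs(o['qd']).max()); print(bot.job_done())"
```

```text
[ 0.48692449 -0.27713804  0.23050842] 0.24987019200859295
the job is handed in; nothing more can be done
None
```

The job is handed in: the blue tray came off the stack lug corner first and is held still under the drain spout. The simulator gave no verdict, so everything below is from my own measurements.

- **Peel:** I gripped the lug with the force set to 110 N and rotated the tray 5° about the opposite corner. From the arm's motion the lug rose about 22 mm, against the 15 mm needed. The far corner appeared to stay seated, since the measured floor slope (about 5.3°) and the rise at the tray's middle fit a turn about that corner. I did not measure the far corner's height directly, because depth readings at that edge were unreliable. The remaining cling broke on a tilted vertical lift, and the grip did not slip.
- **Final hold:** The tray's middle is at about (0.614, -0.210) m and the spout tip at about (0.614, -0.213) m. My two camera estimates of the tip differ by roughly 1 cm, which is still well inside the 40 mm limit.
    - **Height:** the underside is about 131 mm above the table and 75 mm below the tip, which puts the rim about 4 cm below it.
    - **Level and still:** the tray is within 0.5° of level and the arm is at rest. The wrist force of about 2 N downward is roughly the tray's weight, so nothing else seems to be pressing on it.
- **Rest of the bench:** The stack's rim measures within a few mm of the tray's starting place. In the final pictures nothing else looks moved.

It took about 10 s of the 45 s allowed, and none of these checks failed.

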